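Tip the graduated cylinder into its drying rest

TASK

Lay the standing graduated cylinder down in the V-shaped drying rest beside it: push it with the fingertips so that it tips over towards the rest and its tube drops into the trough. Then push against the underside of its foot until the foot sits fully home against the end of the rest. Only push the cylinder, never pick it up, leave the vial, the sample cup and the beaker alone, and end clear of everything.

Things in the scene. Friction and masses are not known exactly. Their poses are not given: they have to be found in the camera images.
- cylinder: 100 ml graduated cylinder, loose, about 0.14 kg, standing: round tube 32 mm across at its ring, on a hexagonal foot 8 mm thick, 54 mm across flats, 62 mm across corners; 217 mm tall. Origin: centre of the foot's underside; z runs up the tube. A flat of the foot (facing its +x or -x) faces the rest within 6 degrees. Pushed at 150 mm or higher it tips about that flat; past about 15 degrees it falls by itself.
- cylinder_middle (a point): point on the axis of the cylinder, half-way along (108.5 mm from the underside of the foot)
- drying_rest: fixed V-shaped trough, 130 mm long along its y, 96 mm wide, alike from both ends, which are open. Origin: centre of its underside on the worktop. Slats rise at 45 degrees from 10.5 to 52 mm above the worktop; the V is 82 mm wide at the top. The cylinder starts about 160 mm from the origin, off the +y or the -y end, within 15 mm of the long axis.
- rest_line (a point): middle of the line on which the tube's axis lies in the trough, 32 mm above the rest's origin. Tipped in, the tube lies along it with the foot just off the worktop, about 60 mm short of the end of the rest; 1 to 3 N on the foot's underside slides it along. When home, the underside is 73 mm from here.
- vial: small capped vial, loose, 27 mm across, 66 mm tall, standing about 0.1 m beside the rest; origin: centre of its underside. To be left alone
- sample_cup: sample cup with screw lid, loose, 62 mm across, 69 mm tall, towards the back; origin: centre of its underside. To be left alone
- beaker: small clear beaker, loose, 54 mm across, 70 mm tall, towards the back, under the wall cabinet, whose underside is 0.57 m above the worktop and whose front with its handles reaches to about x = 0.54 m; origin: centre of its underside. To be left alone
Things that resemble listed ones, but are neither listed nor needed, are in the scene too. Of the things like the cylinder, leave any that is brown; of the rest the larger one is meant.

How it is judged:
On the way, in this order (a step that is already met when the one before it is completed fails the run):
1. the cylinder lies in the trough of the rest (angle between cylinder's own z axis and vertical between 1.42 and 1.72 rad and angle between the z axis of cylinder and the y axis of drying_rest, either way round below 0.12 rad and x of cylinder_middle in the frame of drying_rest between -0.012 and 0.012 m and height (world z) of cylinder_middle between 0.024 and 0.045 m), for 0.2 s.
2. its foot is pushed home against the end of the rest (all of step 1 and horizontal distance between cylinder and drying_rest below 0.081 m and x of cylinder in the frame of drying_rest between -0.015 and 0.015 m and height (world z) of cylinder below 0.048 m), for 0.2 s.
At the end, for the whole second after the job is handed in: The cylinder rests in the trough, level within 0.15 rad, along it within 0.12 rad, its middle within 12 mm of the centre line and 24 to 45 mm up; the foot's underside is under 81 mm (73 when touching the end) from the rest's centre, within 15 mm of its centre line and below 48 mm (all of step 2 and linear speed of cylinder below 0.02 m/s and angular speed of cylinder below 0.2 rad/s).
It fails at once if the cylinder is lifted or carried off the worktop ((angle between cylinder's own z axis and vertical below 0.4 rad and height (world z) of cylinder above 0.03 m) or height (world z) of cylinder_middle above 0.135 m or height (world z) of cylinder above 0.075 m).
It fails at once if the vial is pushed away or knocked over (distance of vial from where it was at the start of the episode above 0.015 m or angle between vial's own z axis and vertical above 0.4 rad).
It fails at once if the sample cup is pushed away or knocked over (distance of sample_cup from where it was at the start of the episode above 0.015 m or angle between sample_cup's own z axis and vertical above 0.4 rad).
It fails at once if the beaker is pushed away or knocked over (distance of beaker from where it was at the start of the episode above 0.015 m or angle between beaker's own z axis and vertical above 0.4 rad).
It also fails if it takes over 42 s, if anything falls off the work surface, if the arm or the gripper's body presses on something with over 40 N, if the wrist force passes 120 N, or if a joint passes its speed limit or range.

ROBOT

A 7-joint arm with a two-finger parallel gripper is mounted at the origin on a cart in front of the work surface, level with it; the furniture and walls round the work are solid. World frame = base frame: x ahead of the robot, y to its left, z up, the work surface at z = 0. Lengths are in m, angles in rad, forces in N, time in s.
With the tool pointing down it reaches from about 0.425 to 0.875 m from the base axis. Payload 8.4 kg.
Tool frame: the origin (TCP) lies at the centre of the arm's flange, where the gripper is bolted on; the fingertips stand 182 mm ahead of it and the grasp point (between the pads) lies 164 mm ahead of it; z points along the fingers, y is the direction in which the jaws open and shut (so a half turn about z gives the same grasp; the last joint's range is limited). The gripper opens to 87 mm and grips with 3 to 60 N. Pads are 19 mm wide; open, the fingers measure 117 mm over their backs; the gripper's body (75 mm by 190 mm) begins 51 mm behind the grasp point.
Start: joints at [1.057, 0.333, 0.04, 1.465, -0.013, 1.343, -0.059], TCP at [0.262, -0.595, 0.405] pointing down, gripper open.
Joint ranges: [-2.58, 2.58], [-0.38, 2.09], [-1.3, 1.39], [0.25, 2.4], [-1.5, 4.64], [0.08, 2.09], [-2.65, 2.65]. Speed limits (rad/s): [2.22, 2.22, 2.79, 2.79, 3.14, 3.14, 3.14].

INTERFACE

Orientations are given as a unit quaternion [w, x, y, z].
In Python, from rig import sensors, cams, workorder gives the robot as it stands. The module is installed in compiled form; this text tells all that it offers.
- The arm moves only by the tool send_rows, never from a script. Its argument "plan" is a list of rows, each a list of 2 entries, a list of its own where there are three numbers: the shift along the tool's x, y, z in cm, then the turn, a rotation vector about the tool's x, y, z in degrees. In form: [[[x, y, z], [ax, ay, az]], ...]. A call has 1 to 10 rows; each row shifts and turns the pose as measured when the row begins, along the tool's axes as they then stand; what a row does not reach is not made up. A row lasts 1/12 s, in which the tool goes at most 41.7 mm and 7.16 degrees, less where a joint would pass 70% of its speed; a pose out of reach is approached as far as the arm can. A call with a gripper value outside its range is refused whole. "grip" is the finger opening in cm, from 0 to 8.7, set as the call begins (left out, the last holds). The fingers move at their own pace and stop on an object; the grip force is fixed at half the most. Time passes only in rows, so rows that do not move let the fingers close. It gives the time, the measured TCP pose, the force and the opening at its end, in the units of the state.
- sensors.read_state(): the state, without advancing time (a new reading comes with each control period).
- cams.read_camera(name): name is "scene" or "top" or "wrist"; returns a dict with "img" (420x560x3 uint8, red, green, blue), "mtx" (3x3 intrinsics, pixels), "rvec" (rotation vector, rad) and "tvec" (3), from world to camera coordinates, as OpenCV has them; the wrist camera has in their place "hand_eye" (4x4, takes a point from camera to tool coordinates, whose origin is the TCP and whose axes are the flange's). Camera axes: x right, y down, z forward; pixel columns grow to the right and rows downward; lengths in m; the calibration is good to about 2 mm. A picture is of the moment at which its call begins: read the wrist's pose just before it. There is no depth.
- workorder.sign_off(): hands the job in, once; it reports no verdict.
The state is a dict: "clock": time; "q": joint angles; "dq": joint speeds; "tau": joint torques, N m; "tool_pos": TCP position; "ee_rot": TCP orientation; "contact_force": force on the tool from outside, world axes, zero at the start; "torque": the same for the moment, N m; "gripper_width": finger opening in m.
Only numpy, scipy, OpenCV 4.12 (cv2) and the standard library are available. Lean on these libraries where they do the work, as an engineer would, in place of code of your own. Each camera call takes 0.05 s, during which the arm holds its last target.

## Working session

There is one attempt and no reset: what is moved stays moved. The work goes in short steps, Python scripts to look and compute and a tool call to move; the robot and the scene stay as the last step left them, time stands still between calls to the robot, and variables do not carry over. Pictures are saved under pics/ and viewed, and the job is handed in when it is done.

Besides the shell and the picture viewer there is one more tool, called after "Call:" by a JSON object that holds its "fn" and its "kwargs". send_rows: Moves the arm, as the interface text tells. Its arguments: {"type":"object","properties":{"plan":{"type":"array","items":{"type":"array"}},"grip":{"type":"number"}},"required":["plan"]}

```bash
ls; mkdir -p pics
python3 - <<'E'
from rig import sensors,cams
import cv2
s=sensors.read_state(); print(s)
for n in ["scene","top","wrist"]:
    d=cams.read_camera(n); cv2.imwrite(f"pics/{n}0.png",d["img"][:,:,::-1])
    print(n,{k:v for k,v in d.items() if k!="img"})
E
```

```text
pics
{'clock': 0.0, 'q': array([ 1.05677759,  0.33388831,  0.03989213,  1.46626901, -0.01338253,
        1.34329596, -0.05852348]), 'dq': array([-0.00108435, -0.00144674, -0.00016032, -0.00153809, -0.00064806,
       -0.00062254,  0.00050204]), 'tau': array([ 5.31404510e-05, -6.56368661e+01,  1.33493498e+00, -4.03801525e+01,
       -5.98990498e-02,  4.47039760e-02,  1.76603630e-04]), 'tool_pos': array([ 0.26187287, -0.5947205 ,  0.40387502]), 'ee_rot': array([-7.64238073e-04,  9.78572928e-01,  2.05898978e-01, -2.27557181e-04]), 'contact_force': array([ 0.2285176 , -0.30030326, -0.81770298]), 'torque': array([0.00954395, 0.01581133, 0.05202011]), 'gripper_width': 0.08697952386073828}
scene {'mtx': array([[388.68502741,   0.        , 278.03677404],
       [  0.        , 388.68502741, 211.85209579],
       [  0.        ,   0.        ,   1.        ]]), 'rvec': array([ 1.29767398, -2.2313414 ,  0.91582226]), 'tvec': array([0.17893049, 0.44596719, 0.56671944])}
top {'mtx': array([[432.48143292,   0.        , 281.91711807],
       [  0.        , 432.48143292, 204.77587466],
       [  0.        ,   0.        ,   1.        ]]), 'rvec': array([ 1.74394722, -2.32317756,  0.39280038]), 'tvec': array([0.03845609, 0.57107823, 1.08782811])}
wrist {'mtx': array([[294.03407492,   0.        , 277.60132636],
       [  0.        , 294.03407492, 207.13849331],
       [  0.        ,   0.        ,   1.        ]]), 'hand_eye': array([[-2.72652653e-04, -9.59922792e-01, -2.80264445e-01,
         7.78051169e-02],
       [ 9.99999958e-01, -2.35030418e-04, -1.67847146e-04,
        -1.01685712e-03],
       [ 9.52496317e-05, -2.80264479e-01,  9.59922816e-01,
         1.95673726e-02],
       [ 0.00000000e+00,  0.00000000e+00,  0.00000000e+00,
         1.00000000e+00]])}
```

View pics/scene0.png

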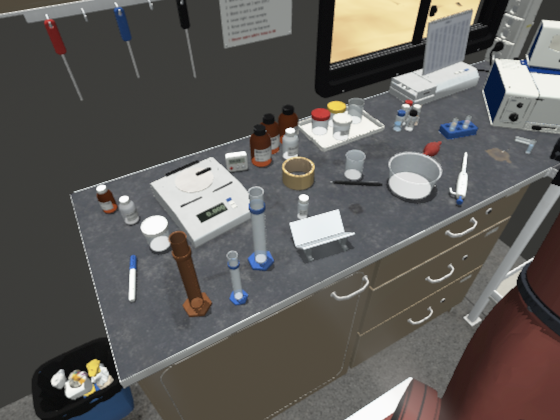

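View pics/top0.png

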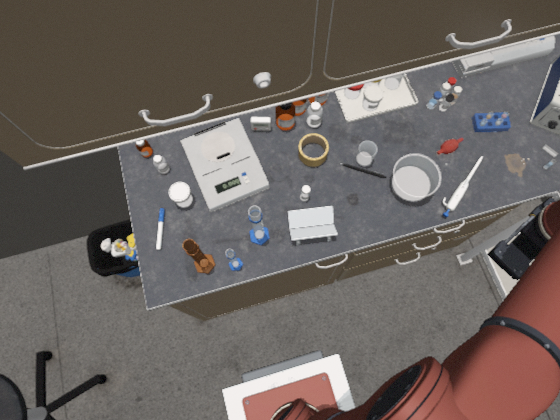

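View pics/wrist0.png

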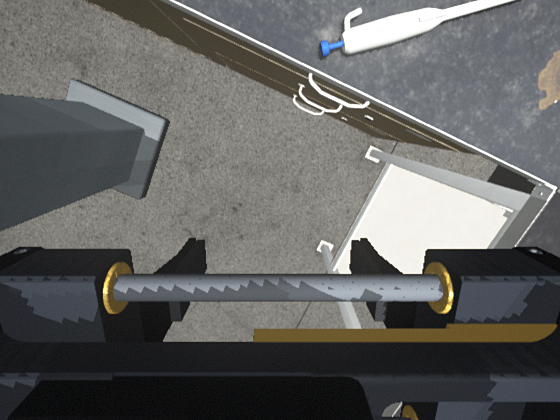

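The scene view shows the large blue-footed cylinder at about (261,260), with its rim at (256,192). The smaller one is at (238,297), the brown one at (197,303) and the rest at (322,235). In the top view the foot is at (259,236), the rest at (312,225) and the vial at (306,193). I'll zoom in next.

```bash
cat > h.py <<'E'
import numpy as np, cv2
from rig import sensors,cams
from scipy.spatial.transform import Rotation as R
def cam(n):
    s=sensors.read_state(); d=cams.read_camera(n)
    if n=="wrist":
        q=s["ee_rot"]; T=np.eye(4); T[:3,:3]=R.from_quat(q,scalar_first=True).as_matrix(); T[:3,3]=s["tool_pos"]
        W=T@d["hand_eye"]; Rw=W[:3,:3]; c=W[:3,3]
    else:
        Rc=cv2.Rodrigues(d["rvec"])[0]; Rw=Rc.T; c=-Rc.T@d["tvec"]
    return d["img"],d["mtx"],Rw,c
def ray(K,Rw,px):
    v=Rw@np.linalg.inv(K)@np.array([px[0],px[1],1.]); return v/np.linalg.norm(v)
def plane(C,px,z):
    _,K,Rw,c=C; v=ray(K,Rw,px); return c+v*(z-c[2])/v[2]
def tri(obs):
    A=np.zeros((3,3));b=np.zeros(3)
    for C,px in obs:
        v=ray(C[1],C[2],px); P=np.eye(3)-np.outer(v,v); A+=P;b+=P@C[3]
    X=np.linalg.solve(A,b)
    return X,[proj(C,X)-np.array(px) for C,px in obs]
def proj(C,X):
    p=C[1]@(C[2].T@(np.asarray(X)-C[3])); return p[:2]/p[2]
def crop(img,x0,y0,w,h,f,name):
    cv2.imwrite(name,cv2.resize(img[y0:y0+h,x0:x0+w,::-1],None,fx=f,fy=f,interpolation=cv2.INTER_CUBIC))
E
python3 - <<'E'
from h import *
S=cam("scene");T=cam("top")
crop(S[0],215,170,150,112,5,"pics/s1.png"); crop(T[0],225,170,130,90,6,"pics/t1.png")
E
```

```text
(no output)
```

View pics/s1.png

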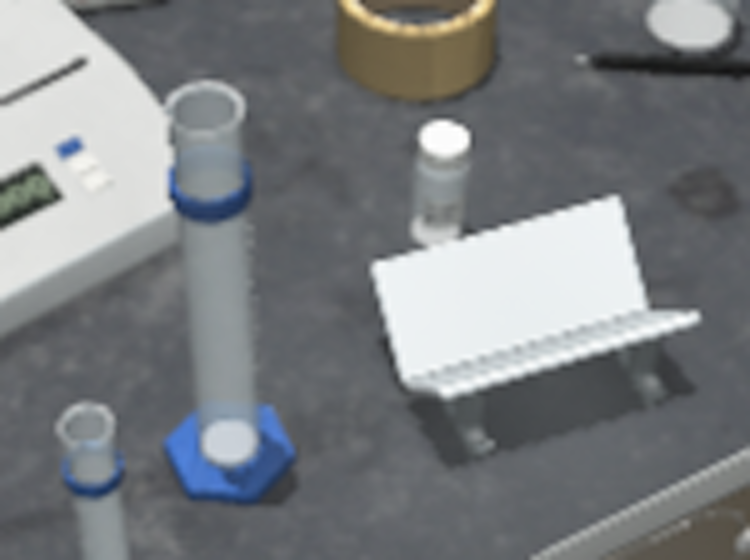

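View pics/t1.png

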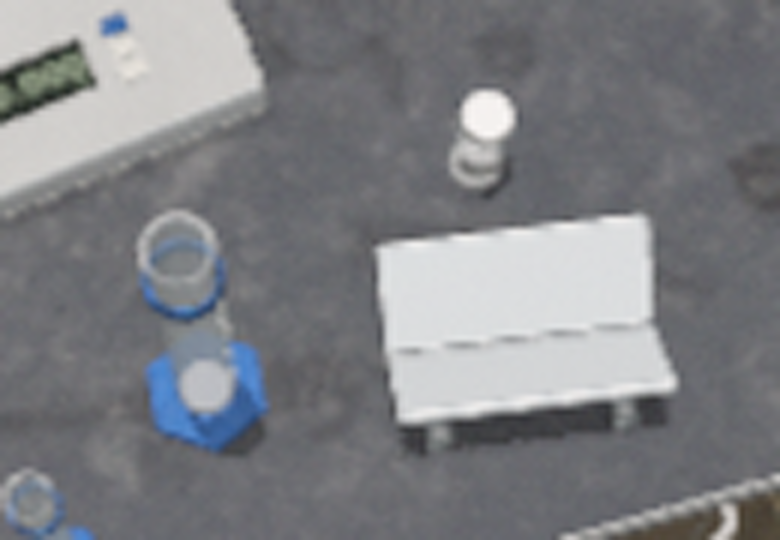

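The tube stands at top-crop (205,390), its foot is the blue hexagon, and the rest's four top corners are all visible. Now I'll triangulate.

Run:
```python
from h import *
S=cam("scene");T=cam("top")
t=lambda x,y:((x+.5)/6+225-.5,(y+.5)/6+170-.5); s=lambda x,y:((x+.5)/5+215-.5,(y+.5)/5+170-.5)
np.set_printoptions(precision=4,suppress=True)
P={}
for n,a,b in [("BL",t(380,245),s(372,265)),("BR",t(648,214),s(618,197)),("FL",t(402,420),s(448,394)),("FR",t(676,385),s(698,318)),
 ("rim",t(178,248),s(206,112)),("bottomdisc",t(207,385),s(230,442)),("vialcap",t(488,115),s(444,139))]:
    X,e=tri([(T,a),(S,b)]); P[n]=X; print(n,X,np.round(np.r_[e[0],e[1]],2), "top@.052",plane(T,a,.052)[:2],"sc",plane(S,b,.052)[:2])
c=np.mean([P[k] for k in("BL","BR","FL","FR")],axis=0);print("rest c",c)
for a,b in(("BL","BR"),("FL","FR")): d=P[b]-P[a];print(np.linalg.norm(d),np.degrees(np.arctan2(d[1],d[0])))
for a,b in(("BL","FL"),("BR","FR")): d=P[b]-P[a];print(np.linalg.norm(d))
for n,C,box in(("top",T,(245,222,275,250)),("scene",S,(240,245,280,275))):
    hsv=cv2.cvtColor(C[0],cv2.COLOR_RGB2HSV); m=cv2.inRange(hsv,(100,110,50),(125,255,255))
    mm=np.zeros_like(m);x0,y0,x1,y1=box;mm[y0:y1,x0:x1]=m[y0:y1,x0:x1]
    cs,_=cv2.findContours(mm,cv2.RETR_EXTERNAL,cv2.CHAIN_APPROX_NONE);cc=max(cs,key=cv2.contourArea)
    h=cv2.convexHull(cc); ap=cv2.approxPolyDP(h,1.5,True)[:,0]
    print(n,ap.tolist());W=np.array([plane(C,p,.006)[:2] for p in ap]);print(W)
    wh=np.array([plane(C,p,.006)[:2] for p in h[:,0]]).astype(np.float32); print(cv2.minEnclosingCircle(wh))
print(plane(T,t(207,385),.008),plane(S,s(230,442),.008)); print(plane(T,t(178,248),.217),plane(S,s(206,112),.217))
```

```text
BL [ 0.5569 -0.1387  0.0441] [-0.22 -0.09  0.28  0.05] top@.052 [ 0.5539 -0.1384] sc [ 0.5509 -0.1344]
BR [ 0.5355 -0.2663  0.045 ] [-0.1  -0.05  0.12  0.03] top@.052 [ 0.5331 -0.2651] sc [ 0.5302 -0.2614]
FL [ 0.4695 -0.125   0.0477] [ 0.26  0.12 -0.36 -0.08] top@.052 [ 0.469 -0.124] sc [ 0.466  -0.1235]
FR [ 0.4516 -0.2521  0.0444] [-0.17 -0.1   0.23  0.06] top@.052 [ 0.4494 -0.251 ] sc [ 0.447  -0.2468]
rim [ 0.524  -0.0426  0.2116] [-0.   -0.    0.01  0.  ] top@.052 [ 0.5793 -0.0461] sc [ 0.687  -0.1155]
bottomdisc [ 0.5239 -0.0424  0.0057] [-0.06 -0.02  0.08  0.01] top@.052 [ 0.5105 -0.0417] sc [ 0.4904 -0.0272]
vialcap [ 0.5999 -0.2052  0.0608] [-0.17 -0.08  0.22  0.04] top@.052 [ 0.6028 -0.2071] sc [ 0.6083 -0.2101]
rest c [ 0.5034 -0.1955  0.0453]
0.12946033407483004 -99.52461717202311
0.1284300058611806 -98.00337386649751
0.08850985716852297
0.08502671199094615
top [[267, 228], [268, 238], [263, 243], [259, 244], [251, 241], [250, 230]]
[[ 0.534  -0.0692]
 [ 0.5042 -0.064 ]
 [ 0.4939 -0.0462]
 [ 0.4942 -0.0343]
 [ 0.5093 -0.0145]
 [ 0.542  -0.0201]]
((0.5216341018676758, -0.041848696768283844), 0.030136939138174057)
scene [[268, 251], [273, 259], [272, 263], [265, 270], [253, 269], [248, 257], [252, 253]]
[[ 0.5336 -0.067 ]
 [ 0.5068 -0.0657]
 [ 0.4978 -0.0581]
 [ 0.4883 -0.0349]
 [ 0.5043 -0.0126]
 [ 0.5411 -0.018 ]
 [ 0.5471 -0.0315]]
((0.5189032554626465, -0.03970026224851608), 0.031090108677744865)
[ 0.5231 -0.0425  0.008 ] [ 0.5223 -0.0415  0.008 ]
[ 0.5221 -0.0425  0.217 ] [ 0.5185 -0.0401  0.217 ]
```

Run:
```python
from h import *
S=cam("scene");T=cam("top")
crop(S[0],165,160,100,160,3.7,"pics/s2.png"); crop(T[0],165,200,110,80,7,"pics/t2.png")
t=lambda x,y:((x+.5)/6+225-.5,(y+.5)/6+170-.5); s=lambda x,y:((x+.5)/5+215-.5,(y+.5)/5+170-.5)
print(tri([(T,t(181,285)),(S,s(211,192))]))
```

```text
(array([ 0.52151614, -0.0406773 ,  0.17104532]), [array([0.11724358, 0.04038168]), array([-0.15413368, -0.02422622])])
```

View pics/s2.png

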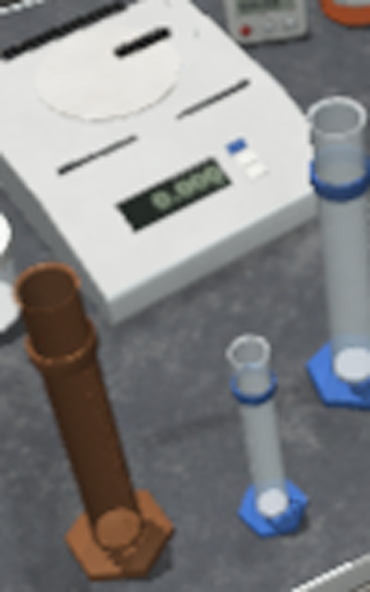

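View pics/t2.png

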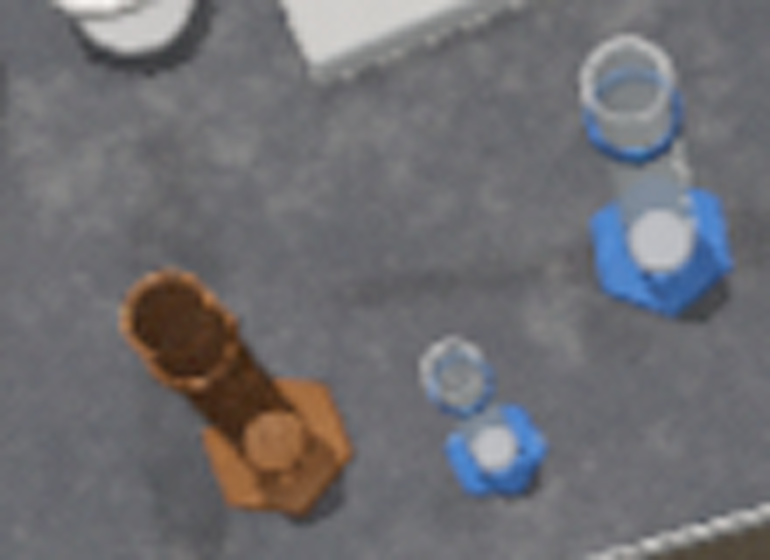

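Run:
```python
from h import *
S=cam("scene");T=cam("top")
np.set_printoptions(precision=4,suppress=True)
s=lambda x,y:((x+.5)/3.7+165-.5,(y+.5)/3.7+160-.5); t=lambda x,y:((x+.5)/7+165-.5,(y+.5)/7+200-.5)
for n,a,b in [("brim",t(180,330),s(50,288)),("bbase",t(275,440),s(118,527)),("srim",t(458,374),s(249,351)),("sbase",t(495,445),s(273,503)),("bal",t(318,75),s(115,310)),]:
    X,e=tri([(T,a),(S,b)]);print(n,X,np.round(np.r_[e[0],e[1]],2))
s5=lambda x,y:((x+.5)/5+215-.5,(y+.5)/5+170-.5); t6=lambda x,y:((x+.5)/6+225-.5,(y+.5)/6+170-.5)
print(tri([(T,t6(265,85)),(S,s5(178,190))])[0])
```

```text
brim [0.478  0.1278 0.2195] [-0.74 -0.12  1.05  0.07]
bbase [0.4858 0.13   0.0073] [-0.   -0.    0.01  0.  ]
srim [0.4563 0.045  0.1452] [-0.52 -0.15  0.72  0.09]
sbase [0.4603 0.0451 0.0009] [ 0.02  0.01 -0.03 -0.  ]
bal [0.6273 0.0763 0.0225] [ 0.22  0.05 -0.28 -0.03]
[ 0.6688 -0.1009  0.0169]
```

```bash
cat > plan.py <<'E'
from h import *
import sys
# usage: plan.py x y z yaw n   -> rows (tool down)
def go(x,y,z,yaw,n):
    s=sensors.read_state(); p=s["tool_pos"].copy(); M=R.from_quat(s["ee_rot"],scalar_first=True)
    a=np.radians(yaw); G=np.array([[np.cos(a),np.sin(a),0],[np.sin(a),-np.cos(a),0],[0,0,-1]])
    print("from",p,"yaw",np.degrees(np.arctan2(M.as_matrix()[1,0],M.as_matrix()[0,0])),"F",s["contact_force"],"t",s["clock"])
    t=np.array([x,y,z]); rv=(M.inv()*R.from_matrix(G)).as_rotvec()/n
    for i in range(n):
        d=M.as_matrix().T@((t-p)/(n-i))
        print([np.round(d*100,1).tolist(),np.round(np.degrees(rv),1).tolist()],end=",")
        p=p+M.as_matrix()@d; M=M*R.from_rotvec(rv)
    print()
v=list(map(float,sys.argv[1:])); go(*v[:4],int(v[4]))
E
python3 plan.py .43 -.30 .44 81.2 10
```

```text
from [ 0.26192275 -0.59486793  0.40473919] yaw 23.762845630667844 F [-0.02319931 -0.38379317  0.02894394] t 0.55
[[2.7, -2.0, -0.4], [-0.0, -0.0, -5.7]],[[2.9, -1.7, -0.4], [-0.0, -0.0, -5.7]],[[3.1, -1.4, -0.4], [-0.0, -0.0, -5.7]],[[3.2, -1.1, -0.4], [-0.0, -0.0, -5.7]],[[3.3, -0.8, -0.4], [-0.0, -0.0, -5.7]],[[3.4, -0.5, -0.4], [-0.0, -0.0, -5.7]],[[3.4, -0.1, -0.4], [-0.0, -0.0, -5.7]],[[3.4, 0.2, -0.4], [-0.0, -0.0, -5.7]],[[3.3, 0.6, -0.4], [-0.0, -0.0, -5.7]],[[3.3, 0.9, -0.4], [-0.0, -0.0, -5.7]],
```

Call:
{"fn": "send_rows", "kwargs": {"plan": [[[2.7, -2.0, -0.4], [0, 0, -5.7]], [[2.9, -1.7, -0.4], [0, 0, -5.7]], [[3.1, -1.4, -0.4], [0, 0, -5.7]], [[3.2, -1.1, -0.4], [0, 0, -5.7]], [[3.3, -0.8, -0.4], [0, 0, -5.7]], [[3.4, -0.5, -0.4], [0, 0, -5.7]], [[3.4, -0.1, -0.4], [0, 0, -5.7]], [[3.4, 0.2, -0.4], [0, 0, -5.7]], [[3.3, 0.6, -0.4], [0, 0, -5.7]], [[3.3, 0.9, -0.4], [0, 0, -5.7]]], "grip": 1.5}}

```text
clock: 1.38
tool_pos: [0.4286, -0.2933, 0.444]
ee_rot: [0.0, 0.753, 0.658, -0.003]
contact_force: [1.5, -1.8, -0.9]
gripper_width: 0.0279
```

```bash
python3 plan.py .44 .02 .44 81.2 10
```

```text
from [ 0.42855101 -0.29331098  0.44397807] yaw 82.36438467033217 F [ 1.51478674 -1.82909352 -0.89980298] t 1.3833
[[3.1, -0.3, 0.0], [-0.0, 0.0, 0.1]],[[3.1, -0.3, 0.0], [-0.0, 0.0, 0.1]],[[3.1, -0.3, 0.0], [-0.0, 0.0, 0.1]],[[3.1, -0.3, 0.0], [-0.0, 0.0, 0.1]],[[3.1, -0.3, 0.0], [-0.0, 0.0, 0.1]],[[3.1, -0.3, 0.0], [-0.0, 0.0, 0.1]],[[3.1, -0.3, 0.0], [-0.0, 0.0, 0.1]],[[3.1, -0.3, 0.0], [-0.0, 0.0, 0.1]],[[3.1, -0.4, 0.0], [-0.0, 0.0, 0.1]],[[3.1, -0.4, 0.0], [-0.0, 0.0, 0.1]],
```

Call:
{"fn": "send_rows", "kwargs": {"plan": [[[3.1, -0.3, 0], [0, 0, 0.1]], [[3.1, -0.3, 0], [0, 0, 0.1]], [[3.1, -0.3, 0], [0, 0, 0.1]], [[3.1, -0.3, 0], [0, 0, 0.1]], [[3.1, -0.3, 0], [0, 0, 0.1]], [[3.1, -0.3, 0], [0, 0, 0.1]], [[3.1, -0.3, 0], [0, 0, 0.1]], [[3.1, -0.3, 0], [0, 0, 0.1]], [[3.1, -0.4, 0], [0, 0, 0.1]], [[2.5, -0.4, 0], [0, 0, 0.1]]]}}

```text
clock: 2.22
tool_pos: [0.4372, 0.0307, 0.4453]
ee_rot: [0.004, 0.754, 0.656, -0.001]
contact_force: [0.1, 0.6, -1.0]
gripper_width: 0.0147
```

```bash
python3 plan.py .455 .022 .37 81.2 4
python3 - <<'E'
from h import *
W=cam("wrist");T=cam("top")
cv2.imwrite("pics/w1.png",W[0][:,:,::-1]);cv2.imwrite("pics/t3.png",T[0][:,:,::-1])
E
```

```text
from [0.4371781  0.03069513 0.44527163] yaw 82.05917380430309 F [ 0.06159411  0.60344536 -0.97910285] t 2.2167
[[-0.1, 0.5, 1.9], [0.1, 0.1, 0.2]],[[-0.1, 0.5, 1.9], [0.1, 0.1, 0.2]],[[-0.1, 0.5, 1.9], [0.1, 0.1, 0.2]],[[-0.1, 0.5, 1.9], [0.1, 0.1, 0.2]],
```

View pics/w1.png

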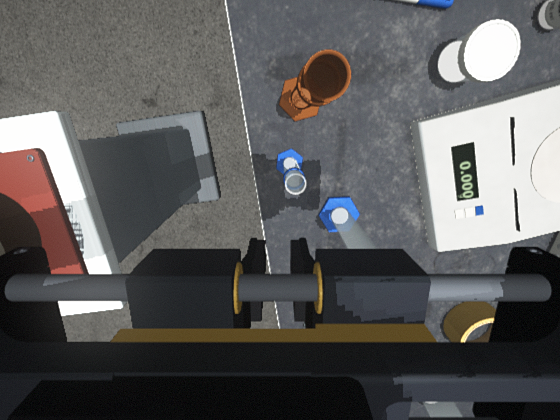

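View pics/t3.png

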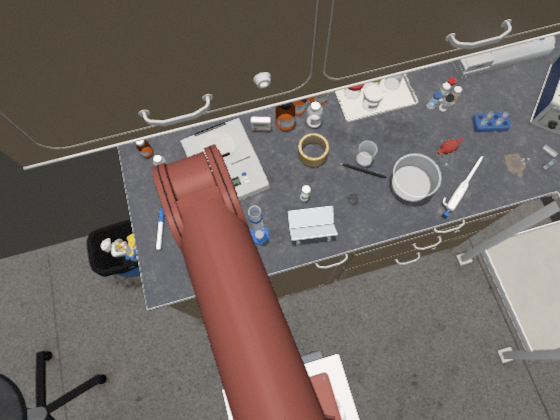

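The wrist view shows the big foot's disc at (340,215), the small cylinder at (290,165) and the brown one at (300,95). In the top view the arm covers the small and brown ones, and the target at (259,236) is untouched. As a check, I'll compute the foot's position from the wrist camera.

Run:
```python
from h import *
W=cam("wrist"); np.set_printoptions(precision=4,suppress=True)
x0,y0,f=315,190,12
crop(W[0],315,190,60,48,12,"pics/w1c.png")
print(plane(W,(340,215.5),.006), W[3])
hsv=cv2.cvtColor(W[0],cv2.COLOR_RGB2HSV); m=cv2.inRange(hsv,(100,110,50),(125,255,255)); mm=0*m; mm[192:240,312:370]=m[192:240,312:370]
cc=max(cv2.findContours(mm,cv2.RETR_EXTERNAL,cv2.CHAIN_APPROX_NONE)[0],key=cv2.contourArea)
ap=cv2.approxPolyDP(cv2.convexHull(cc),2,True)[:,0]; print(ap.tolist()); print(np.array([plane(W,p,.008)[:2] for p in ap]))
```

```text
[ 0.5246 -0.0404  0.006 ] [0.4477 0.1102 0.4254]
[[348, 198], [359, 215], [357, 219], [336, 233], [328, 233], [318, 217], [328, 199]]
[[ 0.5378 -0.0142]
 [ 0.5525 -0.0427]
 [ 0.5491 -0.0486]
 [ 0.5161 -0.0669]
 [ 0.504  -0.0652]
 [ 0.4913 -0.0376]
 [ 0.5085 -0.0117]]
```

View pics/w1c.png

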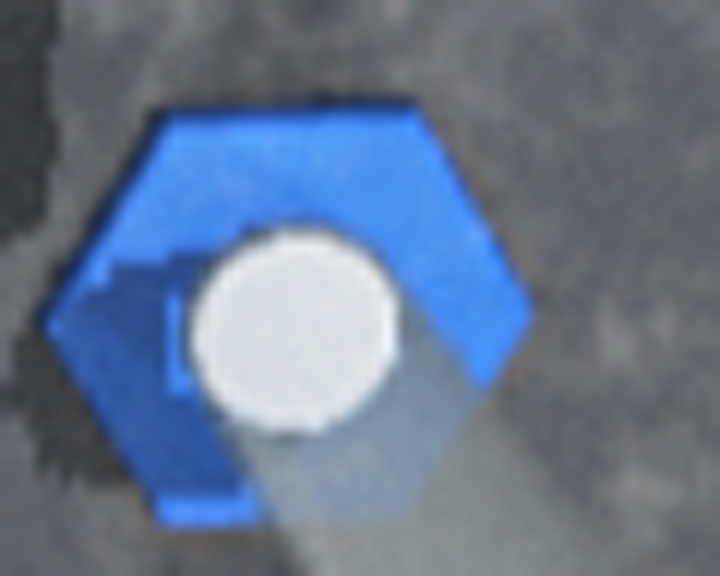

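Call:
{"fn": "send_rows", "kwargs": {"plan": [[[-0.1, 0.5, 1.9], [0, 0, -0.2]], [[-0.1, 0.5, 1.9], [0, 0, -0.2]], [[-0.1, 0.5, 1.9], [0, 0, -0.2]], [[-0.1, 0.5, 1.5], [0, 0, -0.2]], [[0.2, 1.5, 0.2], [0, 0, 0]], [[0.2, 1.5, 0.2], [0, 0, 0]], [[0.2, 1.5, 0.2], [0, 0, 0]], [[0.2, 1.5, 0.2], [0, 0, 0]], [[0, 0, 0], [0, 0, 0]]]}}

```text
clock: 3.12
tool_pos: [0.521, 0.0105, 0.3621]
ee_rot: [0.007, 0.753, 0.658, -0.003]
contact_force: [-1.2, 0.1, -0.8]
gripper_width: 0.015
```

```bash
python3 plan.py .5275 .003 .350 83 4
python3 - <<'E'
from h import *
W=cam("wrist");T=cam("scene")
cv2.imwrite("pics/w2.png",W[0][:,:,::-1]);cv2.imwrite("pics/s3.png",T[0][:,:,::-1])
E
```

```text
from [0.52099664 0.0104521  0.36207901] yaw 82.27578929291951 F [-1.22836313  0.10186783 -0.84853995] t 3.1167
[[-0.2, 0.2, 0.3], [0.1, 0.2, -0.2]],[[-0.2, 0.2, 0.3], [0.1, 0.2, -0.2]],[[-0.2, 0.2, 0.3], [0.1, 0.2, -0.2]],[[-0.2, 0.2, 0.3], [0.1, 0.2, -0.2]],
```

View pics/w2.png

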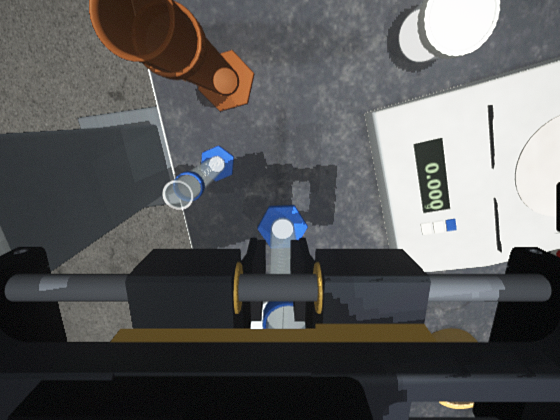

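View pics/s3.png

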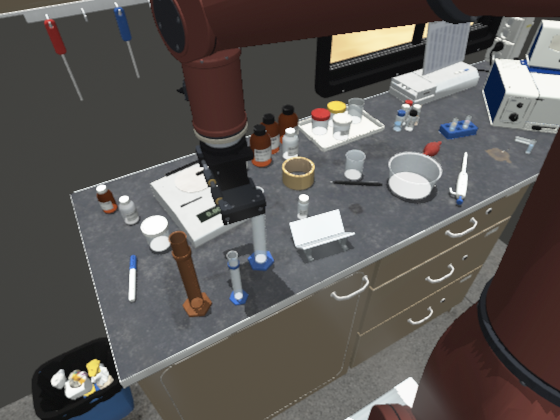

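The wrist view shows the tube at column ~281 between the fingers, whose midpoint is at ~278. The hand is behind the cylinder, and nothing has been disturbed. I'll lower a bit, then start the push.

Call:
{"fn": "send_rows", "kwargs": {"plan": [[[-0.1, 0.2, 0.3], [0, 0.2, -0.1]], [[-0.1, 0.2, 0.3], [0, 0.2, -0.1]], [[-0.1, 0.1, 0.3], [0, 0, 0]], [[-0.1, 0, 0.2], [0, 0, 0]], [[0, 0, 0], [0, 0, 0]]]}}

```text
clock: 3.63
tool_pos: [0.5222, 0.0043, 0.3509]
ee_rot: [0.005, 0.752, 0.659, -0.001]
contact_force: [0.4, 0.1, 0.6]
gripper_width: 0.0142
```

```bash
python3 plan.py .5265 -.010 .350 83 4
python3 - <<'E'
from h import *
W=cam("wrist");T=cam("scene")
crop(W[0],200,180,160,160,3.7,"pics/w3.png");crop(T[0],200,130,120,150,4,"pics/s4.png")
E
```

```text
from [0.52215522 0.00427946 0.35091814] yaw 82.44521156193784 F [0.40633002 0.0860792  0.64469025] t 3.6333
[[-0.3, 0.2, 0.0], [0.1, 0.1, -0.1]],[[-0.3, 0.2, 0.0], [0.1, 0.1, -0.1]],[[-0.3, 0.2, 0.0], [0.1, 0.1, -0.1]],[[-0.3, 0.2, 0.0], [0.1, 0.1, -0.1]],
```

View pics/w3.png

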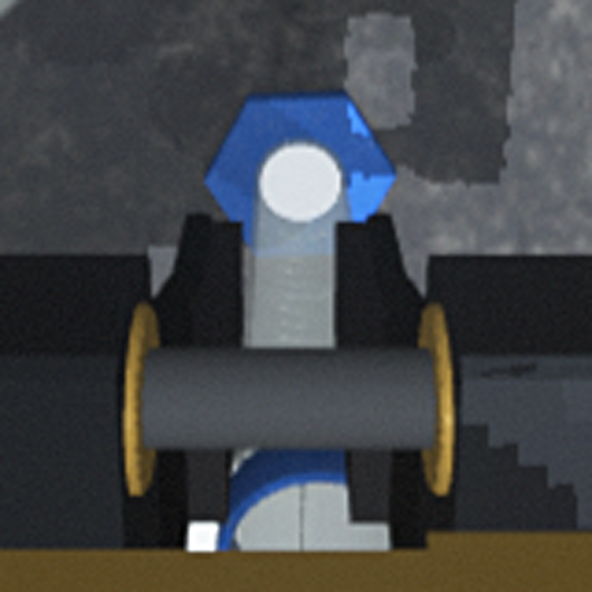

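View pics/s4.png

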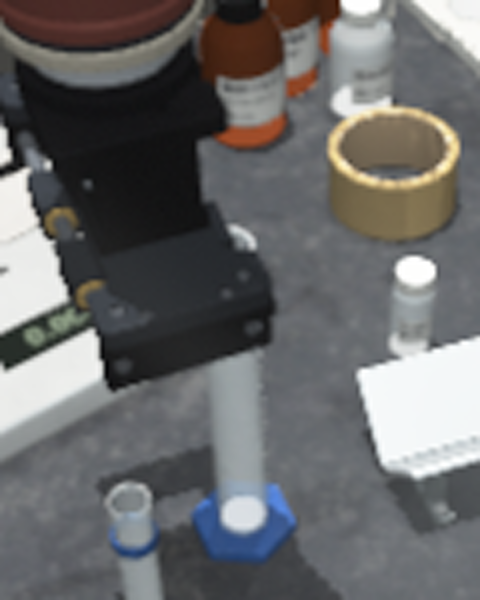

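In the wrist crop the foot centre is at (300,182) and the finger midpoint is at ~289, so I'll shift about 3 mm along +tool y while approaching.

Call:
{"fn": "send_rows", "kwargs": {"plan": [[[-0.3, 0.1, 0], [0, 0, 0]], [[-0.3, 0.1, 0], [0, 0, 0]], [[-0.3, 0.1, 0], [0, 0, 0]], [[-0.3, 0, 0], [0, 0, 0]], [[-0.3, 0, 0], [0, 0, 0]], [[-0.3, 0, 0], [0, 0, 0]]]}}

```text
clock: 4.23
tool_pos: [0.5231, -0.0146, 0.3522]
ee_rot: [0.006, 0.752, 0.66, -0.001]
contact_force: [0.3, -0.0, -0.2]
gripper_width: 0.015
```

Run:
```python
from h import *
W=cam("wrist");T=cam("scene")
crop(W[0],200,180,160,160,3.7,"pics/w4.png");crop(T[0],200,130,120,150,4,"pics/s5.png")
```

```text
(no output)
```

View pics/w4.png

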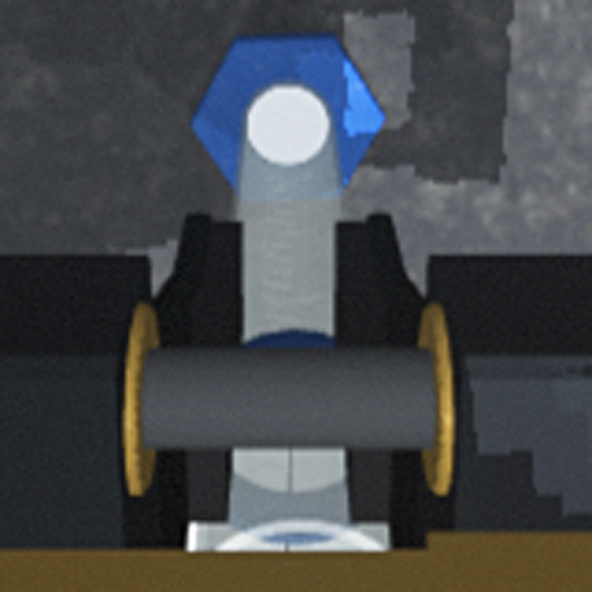

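View pics/s5.png

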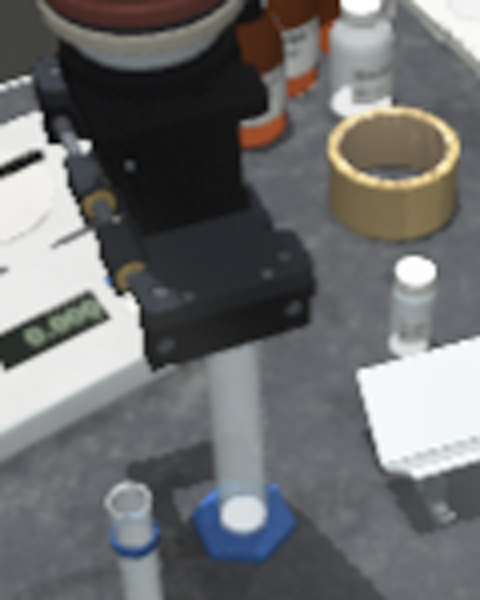

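Now aligned: the disc is at column 288 and the fingers at 289. I'll push towards the rest.

Call:
{"fn": "send_rows", "kwargs": {"plan": [[[-0.4, 0, 0], [0, 0, 0]], [[-0.4, 0, 0], [0, 0, 0]], [[-0.4, 0, 0], [0, 0, 0]], [[-0.4, 0, 0], [0, 0, 0]], [[-0.4, 0, 0], [0, 0, 0]], [[-0.4, 0, 0], [0, 0, 0]]]}}

```text
clock: 4.83
tool_pos: [0.5197, -0.04, 0.3526]
ee_rot: [0.006, 0.751, 0.66, -0.0]
contact_force: [0.1, 0.7, 0.4]
gripper_width: 0.0151
```

Run:
```python
from h import *
W=cam("wrist");T=cam("scene")
crop(W[0],200,180,160,160,3.7,"pics/w5.png");crop(T[0],200,130,120,150,4,"pics/s6.png")
```

```text
(no output)
```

View pics/w5.png

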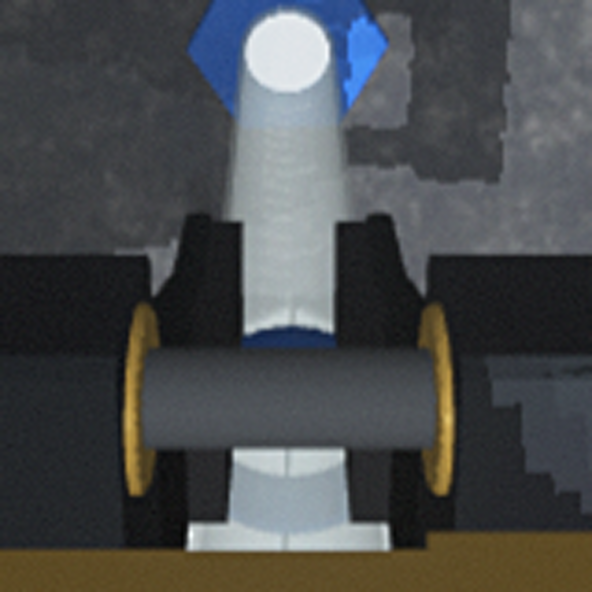

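View pics/s6.png

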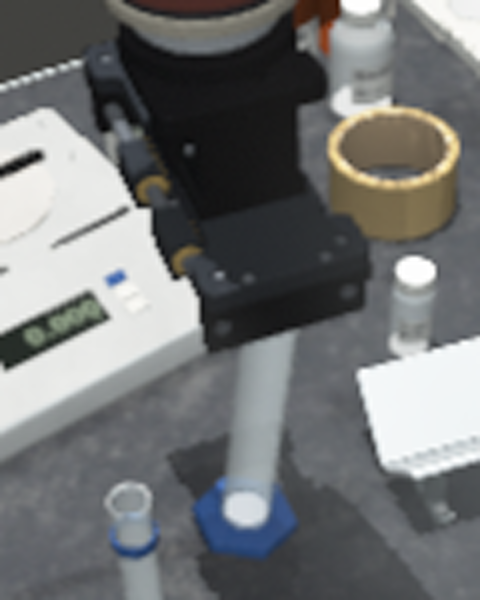

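The tube is tilting towards the rest and the foot isn't sliding (disc at (287,52) in the wrist crop). I'll keep pushing.

Call:
{"fn": "send_rows", "kwargs": {"plan": [[[-0.4, 0, 0], [0, 0, 0]], [[-0.4, 0, 0], [0, 0, 0]], [[-0.4, 0, 0], [0, 0, 0]], [[-0.4, 0, 0], [0, 0, 0]], [[-0.4, 0, 0], [0, 0, 0]], [[-0.4, 0, 0], [0, 0, 0]], [[0, 0, 0], [0, 0, 0]]]}}

```text
clock: 5.52
tool_pos: [0.5161, -0.0669, 0.3526]
ee_rot: [0.006, 0.752, 0.659, -0.001]
contact_force: [0.3, 0.5, -0.4]
gripper_width: 0.0148
```

Run:
```python
from h import *
W=cam("wrist");T=cam("scene")
cv2.imwrite("pics/w6.png",W[0][:,:,::-1]);crop(T[0],200,130,180,150,4,"pics/s7.png")
```

```text
(no output)
```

View pics/w6.png

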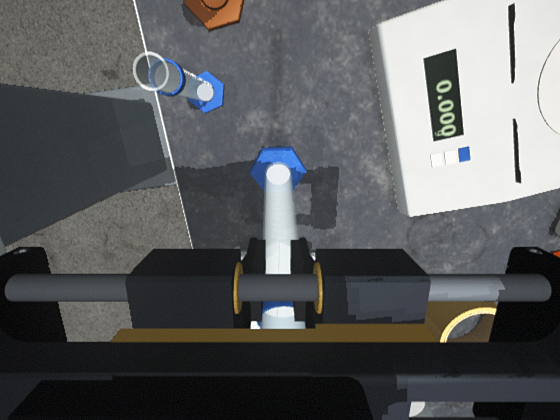

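View pics/s7.png

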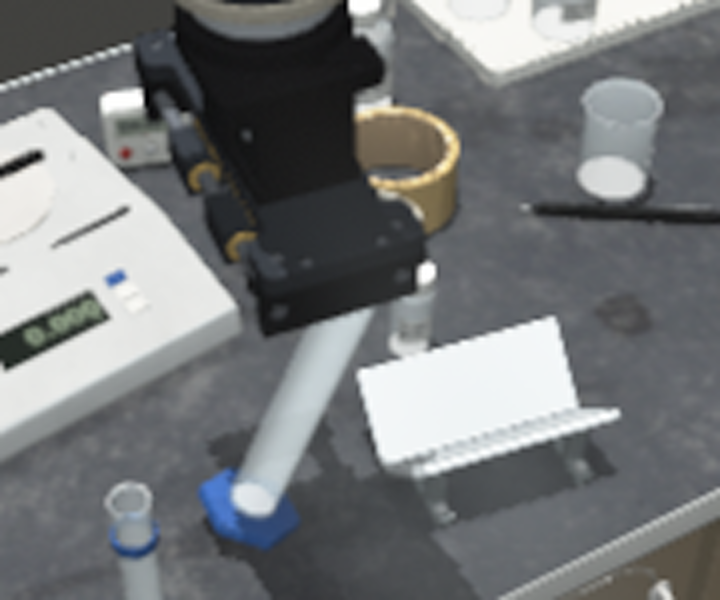

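The tube leans well past its balance point. A little more push, then wait while it falls.

Call:
{"fn": "send_rows", "kwargs": {"plan": [[[-0.3, 0, 0], [0, 0, 0]], [[-0.3, 0, 0], [0, 0, 0]], [[0, 0, 0], [0, 0, 0]], [[0, 0, 0], [0, 0, 0]], [[0, 0, 0], [0, 0, 0]], [[0, 0, 0], [0, 0, 0]], [[0, 0, 0], [0, 0, 0]], [[0, 0, 0], [0, 0, 0]], [[0, 0, 0], [0, 0, 0]]]}}

```text
clock: 6.37
tool_pos: [0.5154, -0.0715, 0.3528]
ee_rot: [0.006, 0.751, 0.66, -0.0]
contact_force: [-0.0, 1.2, -0.1]
gripper_width: 0.0151
```

Run:
```python
from h import *
W=cam("top");T=cam("scene")
crop(W[0],225,170,130,90,6,"pics/t7.png");crop(T[0],200,130,180,150,4,"pics/s8.png")
```

```text
(no output)
```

View pics/t7.png

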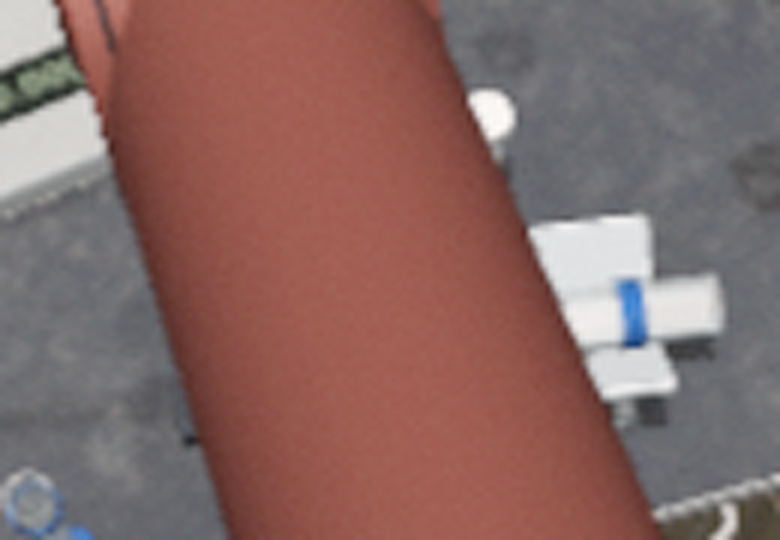

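View pics/s8.png

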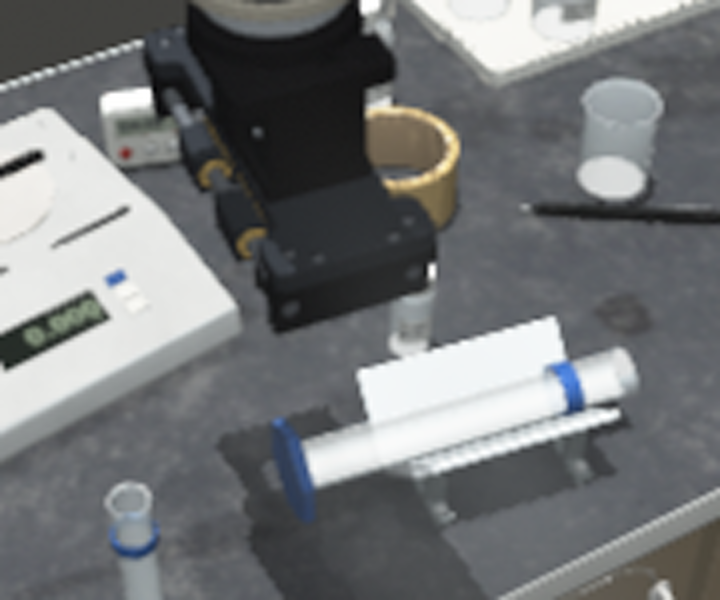

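The tube now lies in the trough, with the foot disc at scene crop (292,470) and the ring at (566,386). I'll back off over the foot and measure with the wrist camera.

```bash
python3 - <<'E'
from h import *
C=cam("scene"); s=lambda x,y:((x+.5)/4+200-.5,(y+.5)/4+130-.5)
P=plane(C,s(290,470),.032); u=np.array([.152,.988]); print(P,(P[:2]-[.501,-.194])@u, "ring",plane(C,s(566,386),.032))
E
python3 plan.py .53 0.0 .35 81.2 4
```

```text
[ 0.51973895 -0.07124544  0.032     ] 0.12412982188082687 ring [ 0.49428258 -0.24663594  0.032     ]
from [ 0.51543578 -0.07149891  0.35279348] yaw 82.64317418729983 F [-0.18136469 -0.6524258   0.3499906 ] t 6.5167
[[1.8, 0.1, 0.1], [0.1, 0.1, 0.4]],[[1.8, 0.1, 0.1], [0.1, 0.1, 0.4]],[[1.8, 0.1, 0.1], [0.1, 0.1, 0.4]],[[1.8, 0.1, 0.1], [0.1, 0.1, 0.4]],
```

Call:
{"fn": "send_rows", "kwargs": {"plan": [[[1.0, 0.1, 0], [0, 0, 0.3]], [[1.0, 0.1, 0], [0, 0, 0.3]], [[1.0, 0.1, 0], [0, 0, 0.3]], [[0.6, 0.1, 0], [0, 0, 0.3]], [[0, 0, 0], [0, 0, 0]]]}}

```text
clock: 6.93
tool_pos: [0.5245, -0.0359, 0.3525]
ee_rot: [0.006, 0.759, 0.651, -0.0]
contact_force: [0.0, 0.6, 0.6]
gripper_width: 0.015
```

Run:
```python
from h import *
W=cam("wrist");T=cam("top");np.savez("/tmp/w8.npz",*W)
cv2.imwrite("pics/w8.png",W[0][:,:,::-1]);crop(T[0],225,170,130,90,6,"pics/t8.png")
```

```text
(no output)
```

View pics/w8.png

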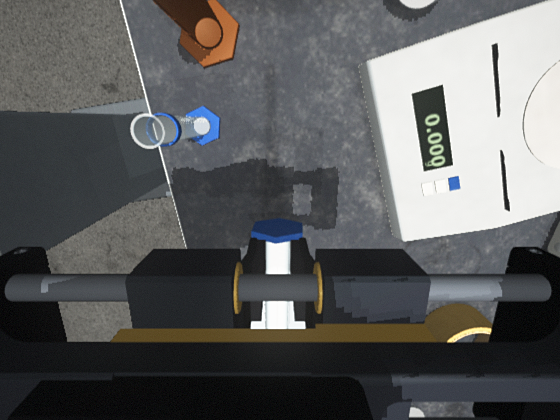

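View pics/t8.png

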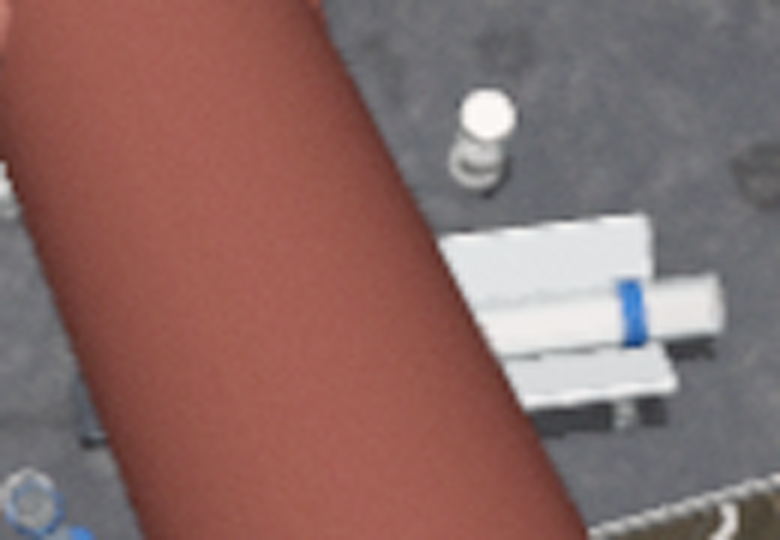

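Run:
```python
import cv2
i=cv2.imread("pics/w8.png")[205:265,235:325]; cv2.imwrite("pics/w8c.png",cv2.resize(i,None,fx=8,fy=8,interpolation=cv2.INTER_CUBIC))
```

```text
(no output)
```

View pics/w8c.png

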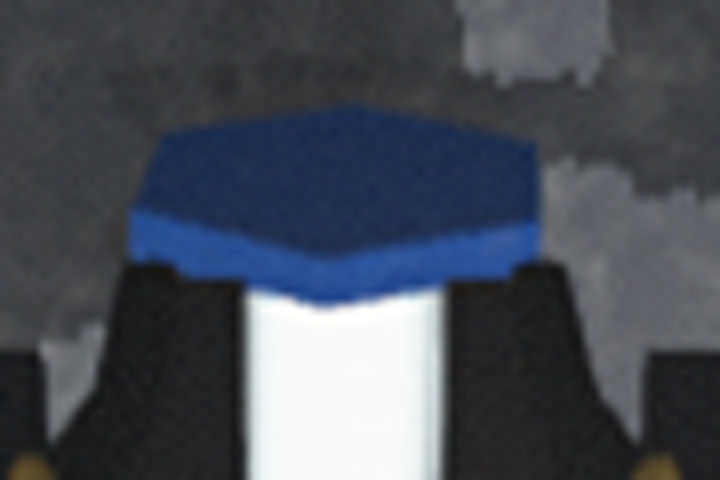

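Run:
```python
from h import *
d=np.load("/tmp/w8.npz"); C=[d[f"arr_{i}"] for i in range(4)]
u=np.array([.152,.988]); n=np.array([.988,-.152])
for (x,y),z in [((325,253),.063),((352,104),.001),((130,208),.0475),((538,222),.0475),((165,135),.0165),((538,142),.0165)]:
    P=plane(C,((x+.5)/8+234.5,(y+.5)/8+204.5),z); print(P,(P[:2]-[.5015,-.1945])@u,(P[:2]-[.5015,-.1945])@n)
```

```text
[ 0.51972019 -0.06846175  0.063     ] 0.127295257873424 -0.0011562639535039432
[ 0.52347237 -0.07079018  0.001     ] 0.12556510498938792 0.002904811962773584
[ 0.4947782  -0.06465612  0.0475    ] 0.1272640370181042 -0.02637741183722683
[ 0.54674786 -0.07479976  0.0475    ] 0.12514151484667596 0.026510447043994488
[ 0.49711164 -0.06602647  0.0165    ] 0.1262648170014404 -0.023863675829943067
[ 0.54941956 -0.07530739  0.0165    ] 0.1250460694284928 0.029227248568578685
```

The underside is about 126 mm from the rest's centre at (0.522,-0.070), on the centre line within ~2 mm. I'll go down behind it.

```bash
python3 plan.py .5255 -.036 .21 81.2 8
```

```text
from [ 0.52429421 -0.03713519  0.35243687] yaw 81.23162479415298 F [-1.00769306 -0.09398486 -1.1002879 ] t 7.0333
[[0.0, -0.0, 1.8], [0.1, 0.1, 0.0]],[[0.0, 0.0, 1.8], [0.1, 0.1, 0.0]],[[0.0, 0.0, 1.8], [0.1, 0.1, 0.0]],[[0.0, 0.0, 1.8], [0.1, 0.1, 0.0]],[[0.0, 0.0, 1.8], [0.1, 0.1, 0.0]],[[0.0, 0.0, 1.8], [0.1, 0.1, 0.0]],[[0.0, 0.0, 1.8], [0.1, 0.1, 0.0]],[[0.0, 0.0, 1.8], [0.1, 0.1, 0.0]],
```

Call:
{"fn": "send_rows", "kwargs": {"plan": [[[0.1, 0, 1.8], [0.1, 0.1, 0]], [[0.1, 0.1, 1.8], [0.1, 0.1, 0]], [[0, 0, 1.8], [0.1, 0.1, 0]], [[0, 0, 1.8], [0.1, 0.1, 0]], [[0, 0, 1.8], [0.1, 0.1, 0]], [[0, 0, 1.8], [0.1, 0.1, 0]], [[0, 0, 1.7], [0, 0, 0]], [[0, 0, 1.2], [0, 0, 0]], [[0, 0, 0], [0, 0, 0]]]}}

```text
clock: 7.78
tool_pos: [0.5262, -0.0431, 0.2111]
ee_rot: [0.001, 0.761, 0.649, -0.0]
contact_force: [-0.6, 0.6, 0.3]
gripper_width: 0.0152
```

```bash
python3 plan.py .5255 -.036 .20 81.2 2;python3 - <<'E'
from h import *
W=cam("wrist");T=cam("scene")
cv2.imwrite("pics/w9.png",W[0][:,:,::-1]);crop(T[0],200,150,180,150,4,"pics/s9.png")
E
```

```text
from [ 0.52616833 -0.04308585  0.21106027] yaw 80.88167275799515 F [-0.58980113  0.63427395  0.33062578] t 7.7833
[[0.3, -0.1, 0.6], [0.0, 0.0, -0.2]],[[0.3, -0.1, 0.6], [0.0, 0.0, -0.2]],
```

View pics/w9.png

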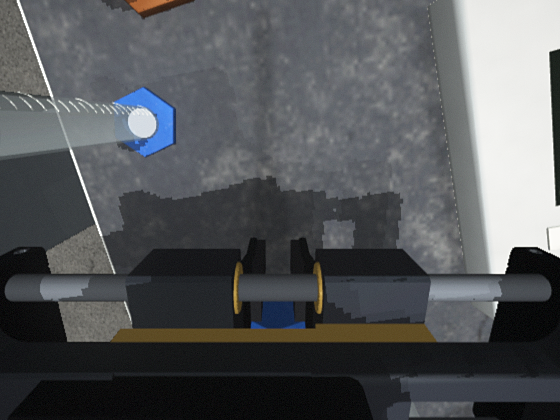

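View pics/s9.png

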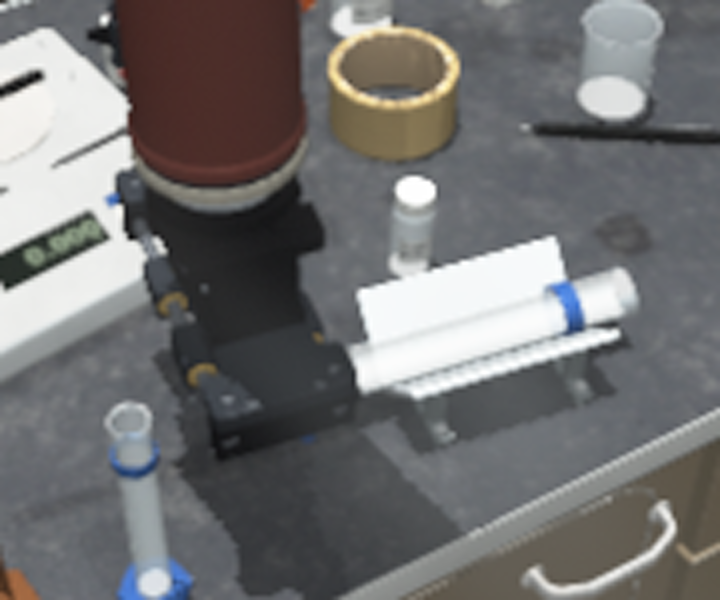

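The hand is behind the foot (blue at wrist (280,320)), and the small cylinder stands clear at the left. I'll lower 8 mm, then push along the trough.

Call:
{"fn": "send_rows", "kwargs": {"plan": [[[0.1, 0, 0.5], [0, 0, 0]], [[0, 0, 0.4], [0, 0, -0.2]], [[-0.3, 0, 0], [0, 0, 0]], [[-0.4, 0, 0], [0, 0, 0]], [[-0.4, 0, 0], [0, 0, 0]], [[-0.4, 0, 0], [0, 0, 0]], [[-0.4, 0, 0], [0, 0, 0]], [[0, 0, 0], [0, 0, 0]]]}}

```text
clock: 8.55
tool_pos: [0.5261, -0.0628, 0.2081]
ee_rot: [0.005, 0.76, 0.65, 0.003]
contact_force: [-0.1, -0.1, 0.6]
gripper_width: 0.0149
```

```bash
python3 plan.py .5143 -.112 .202 81.2 6;python3 - <<'E'
from h import *
T=cam("scene"); s=sensors.read_state(); print((s["tool_pos"][:2]-[.5015,-.1945])@[.152,.988],(s["tool_pos"][:2]-[.5015,-.1945])@[.988,-.152])
crop(T[0],200,150,180,150,4,"pics/s10.png")
E
```

```text
from [ 0.52607317 -0.06282666  0.20813915] yaw 81.10168820707462 F [-0.10334105 -0.09345348  0.62367226] t 8.55
[[-0.8, -0.1, 0.1], [0.1, 0.0, -0.0]],[[-0.8, -0.1, 0.1], [0.1, 0.0, -0.0]],[[-0.8, -0.1, 0.1], [0.1, 0.0, -0.0]],[[-0.8, -0.1, 0.1], [0.1, 0.0, -0.0]],[[-0.8, -0.1, 0.1], [0.1, 0.0, -0.0]],[[-0.8, -0.1, 0.1], [0.1, 0.0, -0.0]],
0.13416704284930905 0.004242776699423105
```

View pics/s10.png

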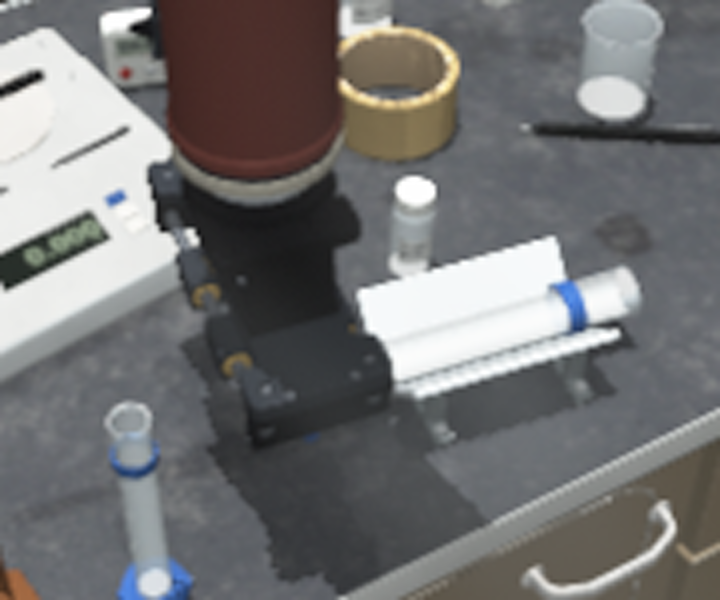

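Call:
{"fn": "send_rows", "kwargs": {"plan": [[[-0.4, -0.1, 0.1], [0.1, 0, 0]], [[-0.5, -0.1, 0.1], [0.1, 0, 0]], [[-0.5, -0.1, 0.1], [0.1, 0, 0]], [[-0.5, 0, 0.1], [0.1, 0, 0]], [[-0.5, 0, 0.1], [0, 0, 0]], [[-0.5, 0, 0], [0, 0, 0]], [[-0.5, 0, 0], [0, 0, 0]], [[0, 0, 0], [0, 0, 0]]]}}

```text
clock: 9.27
tool_pos: [0.5173, -0.0969, 0.203]
ee_rot: [0.001, 0.759, 0.651, 0.002]
contact_force: [0.3, 1.3, 0.7]
gripper_width: 0.0151
```

```bash
python3 plan.py .5143 -.112 .202 81.2 6;python3 - <<'E'
from h import *
T=cam("scene"); s=sensors.read_state(); print((s["tool_pos"][:2]-[.5015,-.1945])@[.152,.988],(s["tool_pos"][:2]-[.5015,-.1945])@[.988,-.152])
crop(T[0],200,150,180,150,4,"pics/s11.png")
E
```

```text
from [ 0.51726448 -0.09687879  0.20297282] yaw 81.23093085065166 F [0.30350644 1.32933417 0.68330287] t 9.2667
[[-0.3, -0.0, 0.0], [0.0, -0.0, 0.0]],[[-0.3, -0.0, 0.0], [0.0, -0.0, 0.0]],[[-0.3, -0.0, 0.0], [0.0, -0.0, 0.0]],[[-0.3, -0.0, 0.0], [0.0, -0.0, 0.0]],[[-0.3, -0.0, 0.0], [0.0, -0.0, 0.0]],[[-0.3, -0.0, 0.0], [0.0, -0.0, 0.0]],
0.09906862506821365 0.0007538068473993098
```

View pics/s11.png

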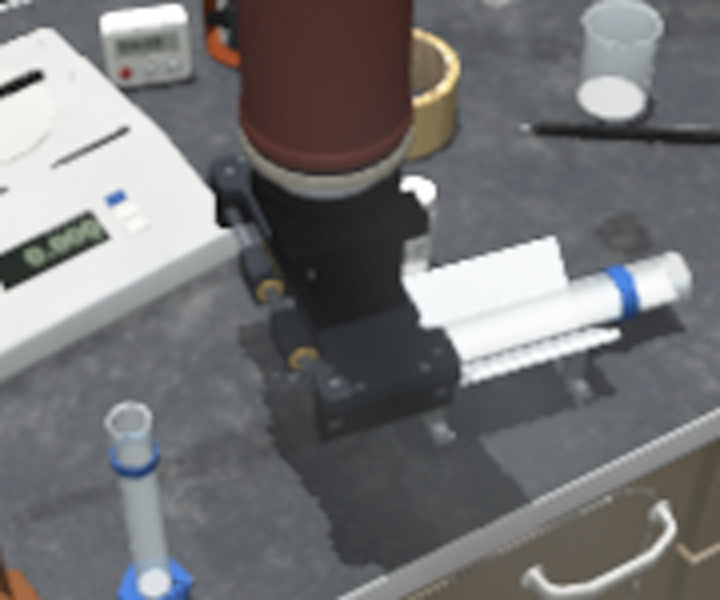

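It's sliding along the trough at about 1.3 N, with the ring now at (624,290). I'll continue gently until the force rises.

Call:
{"fn": "send_rows", "kwargs": {"plan": [[[-0.3, 0, 0], [0, 0, 0]], [[-0.3, 0, 0], [0, 0, 0]], [[-0.3, 0, 0], [0, 0, 0]], [[-0.3, 0, 0], [0, 0, 0]]]}}

```text
clock: 9.65
tool_pos: [0.5154, -0.1087, 0.2029]
ee_rot: [0.001, 0.759, 0.651, 0.002]
contact_force: [-0.3, 2.5, 1.8]
gripper_width: 0.0149
```

Call:
{"fn": "send_rows", "kwargs": {"plan": [[[-0.2, 0, 0], [0, 0, 0]], [[-0.2, 0, 0], [0, 0, 0]]]}}

```text
clock: 9.82
tool_pos: [0.5149, -0.1119, 0.203]
ee_rot: [0.0, 0.759, 0.652, 0.002]
contact_force: [0.7, 14.4, 1.9]
gripper_width: 0.0151
```

The force rose to 14 N at s≈0.084 m, so the foot is against the end. I'll back off.

Call:
{"fn": "send_rows", "kwargs": {"plan": [[[0.3, 0, 0], [0, 0, 0]], [[0.5, 0, 0], [0, 0, 0]], [[1.0, 0, 0], [0, 0, 0]], [[1.0, 0, 0], [0, 0, 0]], [[1.0, 0, 0], [0, 0, 0]], [[0.5, 0, -1.0], [0, 0, 0]], [[0, 0, -2.0], [0, 0, 0]], [[0, 0, -2.5], [0, 0, 0]], [[0, 0, -2.5], [0, 0, 0]], [[0, 0, 0], [0, 0, 0]]]}}

```text
clock: 10.65
tool_pos: [0.5213, -0.0627, 0.2872]
ee_rot: [-0.001, 0.757, 0.653, 0.001]
contact_force: [1.1, 0.6, -0.1]
gripper_width: 0.0151
```

Run:
```python
from h import *
T=cam("scene");W=cam("wrist");np.savez("/tmp/w12.npz",*W)
crop(T[0],200,130,180,150,4,"pics/s12.png");cv2.imwrite("pics/w12.png",W[0][:,:,::-1])
```

```text
(no output)
```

View pics/s12.png

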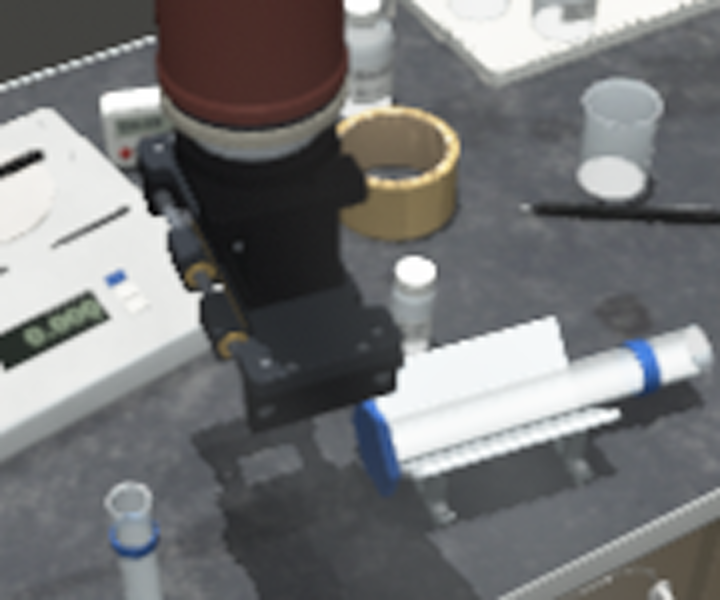

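View pics/w12.png

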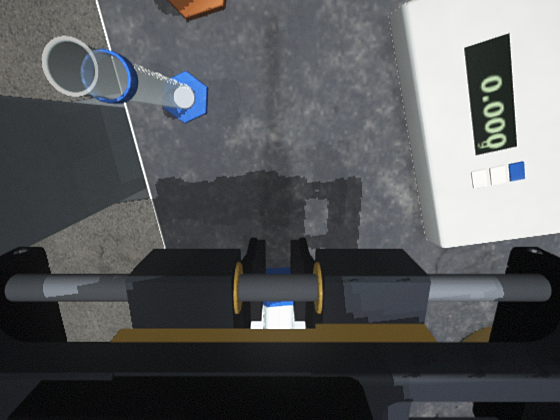

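The foot disc at scene crop (378,445) touches the end of the rest. I'll raise the hand and move it away for a final check from both cameras.

Call:
{"fn": "send_rows", "kwargs": {"plan": [[[0.5, 0, -2.5], [0, 0, 0]], [[0.5, 0, -2.5], [0, 0, 0]], [[0.5, 0, -2.5], [0, 0, 0]], [[0.5, 0, -2.5], [0, 0, 0]], [[1.5, -1.5, -1.5], [0, 0, 0]], [[2.5, -1.5, -0.5], [0, 0, 0]], [[3, -1.5, 0], [0, 0, 0]], [[3, -0.5, 0], [0, 0, 0]], [[3, 0, 0], [0, 0, 0]], [[0, 0, 0], [0, 0, 0]]]}}

```text
clock: 11.58
tool_pos: [0.4892, 0.0977, 0.4031]
ee_rot: [-0.006, 0.759, 0.651, -0.005]
contact_force: [-1.0, -0.2, 1.1]
gripper_width: 0.0148
```

Run:
```python
from h import *
S=cam("scene");T=cam("top")
cv2.imwrite("pics/s13.png",S[0][:,:,::-1]); crop(S[0],260,190,130,100,6,"pics/s13c.png");crop(T[0],225,170,130,90,6,"pics/t13.png")
np.savez("/tmp/s13.npz",*S);np.savez("/tmp/t13.npz",*T)
```

```text
(no output)
```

View pics/s13.png

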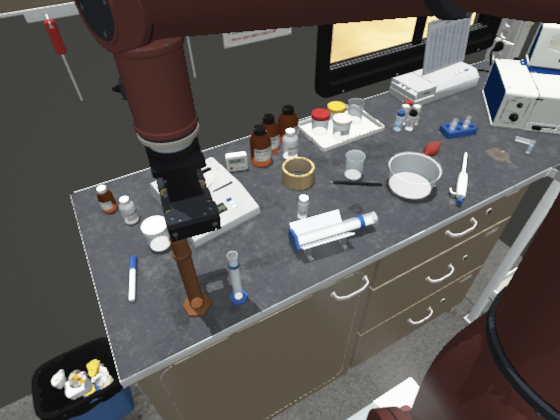

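View pics/s13c.png

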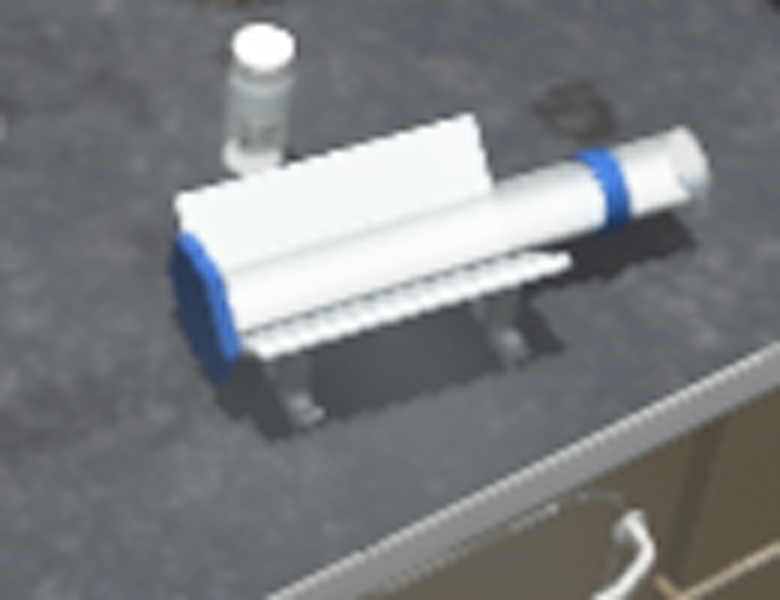

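View pics/t13.png

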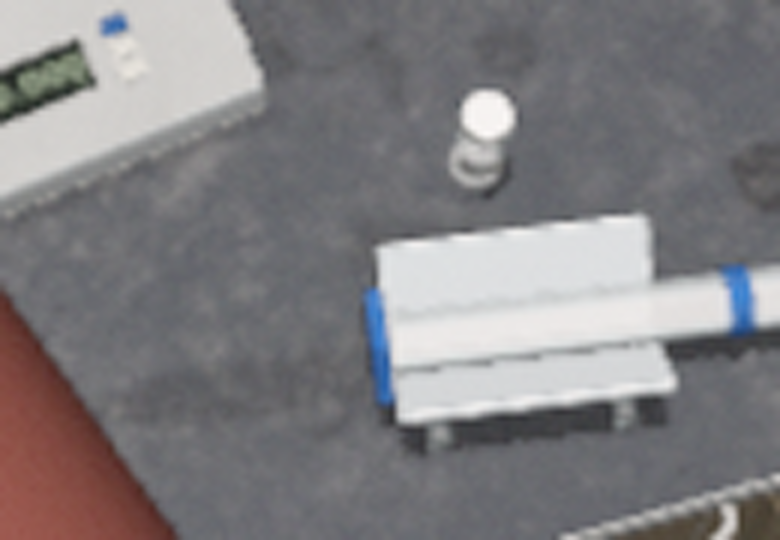

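The foot is flush with the end of the rest (top crop (376,347)) and the vial is unchanged at (488,115). My fingers ended near the brown cylinder's rim, so I'll go straight up a little and measure.

Call:
{"fn": "send_rows", "kwargs": {"plan": [[[-0.5, 0, -2.0], [0, 0, 0]], [[-1.0, -0.5, -1.5], [0, 0, 0]], [[-1.0, -1.0, 0], [0, 0, 0]], [[0, 0, 0], [0, 0, 0]], [[0, 0, 0], [0, 0, 0]]]}}

```text
clock: 12.1
tool_pos: [0.4711, 0.0645, 0.4355]
ee_rot: [-0.008, 0.762, 0.648, -0.009]
contact_force: [-1.1, -0.0, 0.3]
gripper_width: 0.0151
```

Run:
```python
from h import *
np.set_printoptions(precision=4,suppress=True)
S=cam("scene");T=cam("top")
cv2.imwrite("pics/s14.png",S[0][:,:,::-1]);cv2.imwrite("pics/t14.png",T[0][:,:,::-1])
t=lambda x,y:((x+.5)/6+224.5,(y+.5)/6+169.5); s=lambda x,y:((x+.5)/6+259.5,(y+.5)/6+189.5)
u=np.array([.152,.988]);n=np.array([.988,-.152]);c=np.array([.5015,-.1945])
for nm,C,p,z in [("foot centre top",T,t(376,347),.045),("foot c scene",S,s(200,310),.032),("ring top",T,t(739,300),.040),("ring scene",S,s(606,190),.036)]:
    P=plane(C,p,z)[:2];print(nm,P,(P-c)@u,(P-c)@n)
print("ring tri",tri([(T,t(739,300)),(S,s(606,190))])[0]); 
print(sensors.read_state()["tool_pos"])
```

```text
foot centre top [ 0.5081 -0.123 ] 0.07166578705713259 -0.004355609180430769
foot c scene [ 0.5111 -0.1217] 0.07343859610126495 -0.001561613920644789
ring top [ 0.4836 -0.2954] -0.10238231199246198 -0.0024022874887413745
ring scene [ 0.481  -0.2942] -0.10160758032717014 -0.005051383095386925
ring tri [ 0.4857 -0.2981  0.0299]
[0.4712 0.065  0.4352]
```

View pics/s14.png

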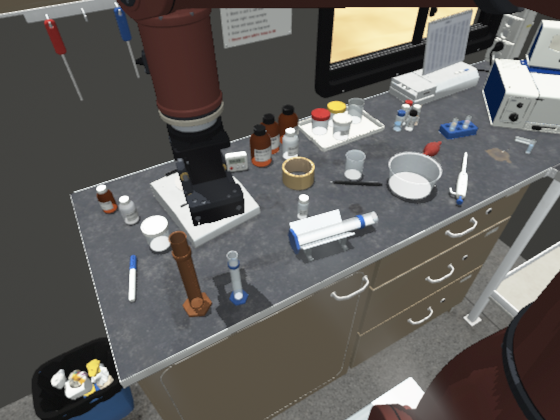

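View pics/t14.png

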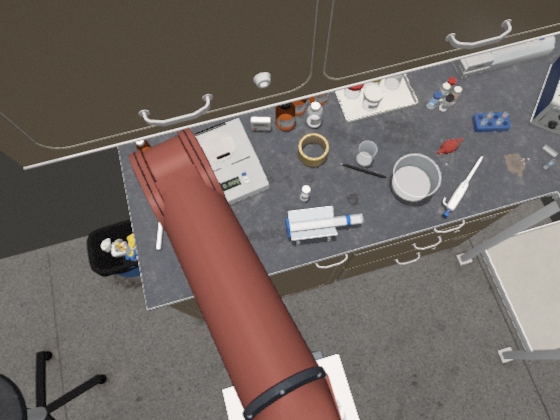

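The foot's underside is 72–73 mm from the rest's centre and 2–4 mm off its centre line, and everything else is standing where it was. The hand is clear, so I'll hand the job in.

```bash
python3 -c "
from rig import workorder
print(workorder.sign_off())"
```

```text
the job is handed in; nothing more can be done
None
```

The cylinder lies in the drying rest with its foot home against the end, and I handed the job in at about 12 s of the 42 s allowed. No verdict was reported.

- **Tipping:** I pushed the larger clear cylinder at about 170 mm height with the nearly closed fingers. It tipped about its flat and the tube dropped into the trough, with contact forces around 1 N in the readings.
- **Pushing home:** I pushed on the underside of the foot at about 1–2.5 N. The force then rose to 14 N as the foot met the end of the rest, and I backed off.
- **Last checks:** From two cameras, the foot's underside is 72–73 mm from the rest's centre and 2–4 mm off its centre line. The ring is 2–5 mm off the same line, so the tube lies along the trough within the tolerance. The vial, sample cup and beaker look unmoved in the pictures.
- **Disagreements:**
  - Triangulated heights read about 5 mm low throughout, and the two cameras differed by 2–4 mm. I took heights from the task text and relied on relative positions.
  - The first estimate of the foot's flat was about 5 degrees off, and the wrist camera corrected it.
  - On the retreat the fingers came near the brown cylinder's rim. There was no sign of contact, and it is still standing.

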